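# Unlock the microtome blade safe and present the padlock

## Robot

A 6-joint arm with a two-finger parallel gripper is mounted at the origin on the work surface. World frame = base frame: x ahead of the robot, y to its left, z up, the work surface at z = 0. Lengths are in m, angles in rad, forces in N, time in s.
With the tool pointing down it reaches from about 0.325 to 0.775 m from the base axis. Payload 5.5 kg.
Tool frame: the origin (TCP) lies at the very end of the fingers, on their centre line; the grasp point (between the pads) lies 19 mm behind it; z points along the fingers, y is the line along which they close (so a half turn about z gives the same grasp; the last joint's range is limited). The gripper opens to 85 mm and grips with 20 to 120 N. Pads are 22 mm wide; open, the fingers measure 114 mm over their backs; the gripper's body (76 mm by 85 mm) begins 54 mm behind the grasp point. The pads swing forward as they close: fully open they stand 13 mm farther back than shut.
Start: joints at [-1.247, 0.091, 1.231, -0, 1.82, -0.057], TCP at [0.223, -0.557, 0.231] pointing down, gripper open.
Joint ranges: [-2.87, 2.87], [-0.86, 2.18], [0.17, 2.46], [-1.51, 4.65], [0.06, 2.69], [-2.65, 2.65]. Speed limits (rad/s): [2.57, 2.57, 3.01, 3.14, 3.14, 3.14].

## Interface

Orientations are given as a unit quaternion [x, y, z, w].
In Python, from station import arm gives the robot as it stands. The module is installed in compiled form; this text tells all that it offers. Calls block until the motion is done:
- arm.move_pose(position, orientation): joint-space move of the TCP to a pose.
- arm.servo_line(position, rotation=None, max_speed=0.15, until_force=None): straight line of the TCP; rotation=None keeps the orientation; max_speed is the mean speed in m/s. With until_force (N) it stops when the force on the tool has changed by that much, and returns True; else False.
- arm.move_j(angles): joint-space move.
- arm.gripper_to(opening, force=None): opening from 0.0 (shut) to 1.0 (fully open); force is the grip in N (None keeps the last); returns when the fingers have stopped.
- arm.wait(seconds).
- arm.inverse_kinematics(position, orientation): joint angles nearest the present ones, or None.
- arm.camera(name): name is "scene" or "top" or "wrist"; returns the picture (400x640x3 uint8, red, green, blue); there is no depth.
- arm.camera_info(name): a dict with "K" (3x3 intrinsics, pixels), "R" (3x3) and "t" (3): a world point X has camera coordinates R X + t. Camera axes: x right, y down, z forward; pixel columns grow to the right and rows downward; lengths in m; the calibration is good to about 2 mm. A picture is of the moment at which its call begins: read the wrist's pose just before it. camera_info takes no time and is no camera call; for the wrist camera it gives the pose at the moment of the call.
A pose or a line that the arm cannot do raises arm.MotionError and nothing moves.
- arm.sign_off(): hands the job in; it is judged then, once.
Readings, each from a call of its own:
- arm.current_clock(): time.
- arm.current_joint_positions(): joint angles.
- arm.current_joint_velocities(): joint speeds.
- arm.current_tau(): joint torques, N m.
- arm.current_ee_pos(): TCP position.
- arm.current_eef_rot(): TCP orientation.
- arm.current_ft_force(): force on the tool from outside, world axes, zero at the start.
- arm.current_torque(): the same for the moment, N m.
- arm.current_grip_width(): opening from 0.0 (shut) to 1.0 (fully open).
- arm.current_gripper_force(): force on a finger pad.
Only numpy, scipy, OpenCV 4.12 (cv2) and the standard library are available. Lean on these libraries where they do the work, as an engineer would, in place of code of your own. Each camera call takes 0.05 s, during which the arm holds its last target. There are 200 camera calls.

## Task

The microtome blade safe is shut with a brass combination padlock: turn its black dial, feeling it click from notch to notch, until the white line on the dial points at the green dot, pull the shackle fully open by its orange tab, then take the lock up off the hasp and present it: hold it level, dial up, over the middle of the blue tray with its underside at least 12 cm above the bench, shackle still open. Finish while still holding it there in the gripper, not put down, and leave the slide rack, the bottle and the cassettes where they stand.

Things in the scene. Friction and masses are not known exactly. Their poses are not given: they have to be found in the camera images.
- case: Grey and white steel blade safe, fixed to the bench, 130 (its x) by 215 (its y) by 70 mm high; it never moves. Origin: on the bench straight under the centre of the lock pocket; the safe reaches from y = -65 to y = +150 mm. On its lid (70 mm up) four dark pocket walls 12 mm high stand round the lock with about 1.5 mm play, so the lock cannot turn or slide but can be lifted straight out. z up
- hook (a point): Top of the steel keeper hook (hasp) on the safe, 55 mm along the safe's y axis from the pocket's centre, 100 mm above the bench. An upright post (12 wide in x, y 44 to 52 mm) stands inside the U of the shackle and its overhang (y 44 to 66 mm, underside 24 mm above the lid) lies over the shackle's crossbar while closed. With the shackle out by more than 12 mm the hook fits inside the U and the lock lifts straight up
- lock: Loose brass padlock of 0.32 to 0.46 kg in all, lying flat in the pocket, dial up: body 60 (its x) by 64 (its y) by 32 mm high, its shackle leaving along its +y, parallel to the safe's y axis. Origin: centre of its underside. A green dot on its top near the +y edge marks the opening position; nine black dots mark the other notches
- dial (a joint): Dial angle in rad, 0 when the white line points at the green dot (the only place where the shackle is freed, within about 0.12 rad), growing anticlockwise seen from above; it starts one to three notches anticlockwise of the dot, so turn clockwise. Ten notches, one every 0.628 rad; a sprung click of about 0.1 N m settles it into the nearest notch when let go. The dial can be turned past the dot
- dial_grip (a point): On the dial's axis, 20 mm above the lock body's top and 52 mm above the lock's underside: the height to grip. The dial is an upright black knurled cylinder of 38 mm diameter, 30 mm high, standing on the centre of the lock body, its top 62 mm above the lock's underside; it can bear the lock's weight
- dial_mark (a point): Outer end of the white line on top of the dial, 18 mm from its axis; turns with the dial
- shackle (a joint): How far the shackle is pulled out, m: 0 shut, 0.026 fully open. It slides along the lock's +y against about 3 N of friction and stays where it is left; blocked after about 1 mm while the dial is not at the dot
- pull_tab (a point): Middle of the orange pull tab on the shackle: an upright plate 10 mm thick (lock's x), 30 mm long (y) and 36 mm high, from 11 to 47 mm above the lock's underside; this point is 31 mm above the underside and, shut, 81 mm along the lock's +y from its centre. The shackle is a U of 8 mm steel rod, its legs 40 mm apart, 17 mm above the lock's underside
- tray: Blue open tray fixed to the bench, 150 by 150 by 22 mm high. Origin: centre of its underside; on the left or the right of the safe
- rack: White slide rack, 110 by 85 by 35 mm, loose, bystander. Origin: centre of its underside
- bottle: Amber reagent bottle, 54 mm diameter, 105 mm high, loose, bystander. Origin: centre of its underside
- cassettes: Stack of tissue cassettes, 28 by 40 by 20 mm, loose, bystander. Origin: centre of its underside
Things that resemble listed ones, but are neither listed nor needed, are in the scene too. Of the things that look like the tray, the smallest one is meant.

How it is judged:
By the outcome, as a careful person would: the job done as asked, in the order asked, and still so for the second after the job is handed in, while the arm keeps its last pose, push and grip.
It also fails if it takes over 72 s, if anything falls off the work surface, if the arm or the gripper's body presses on something with over 40 N, if the wrist force passes 120 N, or if a joint passes its speed limit or range.

## Working session

There is one attempt and no reset: what is moved stays moved. The work goes in short steps, each a Python script; the robot and the scene stay as the last script left them, time stands still between calls to the robot, and variables do not carry over. Pictures are saved under pics/ and viewed, at most 10 in all, crops included, and the job is handed in when it is done.

```bash
mkdir -p pics; python3 - <<'E'
from station import arm
import cv2,numpy as np
for n in("scene","top"):
    im=arm.camera(n); cv2.imwrite(f"pics/{n}0.png",im[:,:,::-1])
    i=arm.camera_info(n);print(n,np.round(i["K"],1).tolist(),np.round(i["R"],3).tolist(),np.round(i["t"],3))
print(arm.current_eef_rot(),arm.current_clock())
E
```

```text
scene [[386.8, 0.0, 320.9], [0.0, 386.8, 193.0], [0.0, 0.0, 1.0]] [[-0.761, 0.649, -0.003], [0.467, 0.544, -0.697], [-0.451, -0.532, -0.717]] [ 0.575 -0.131  1.334]
top [[480.6, 0.0, 323.1], [0.0, 480.6, 190.3], [0.0, 0.0, 1.0]] [[0.109, -0.994, -0.004], [-0.971, -0.106, -0.215], [0.214, 0.027, -0.977]] [-0.198  0.648  1.283]
[ 9.81929906e-01  1.89242993e-01 -9.96650833e-05 -8.59785251e-04] 0.1
```

View pics/top0.png

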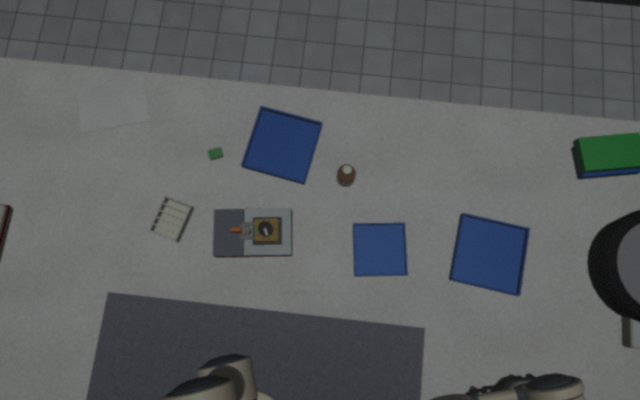

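View pics/scene0.png

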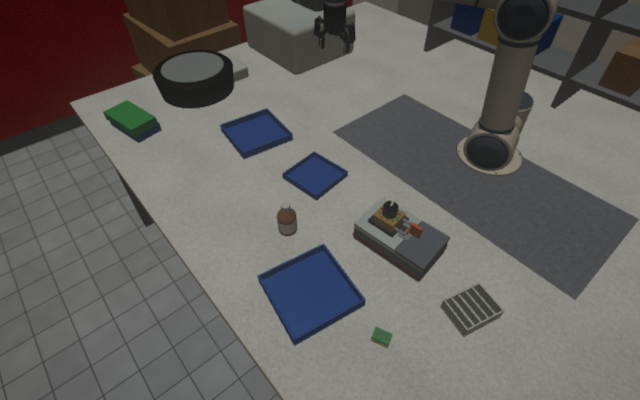

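Tray candidates are (380,249), (282,145) and (490,253). (380,249) is the smallest, so that is the tray. The lock's dial is at about (267,230) and its orange tab at (236,230). Nothing else looks like a padlock. Next I'll measure these.

```bash
cat > h.py <<'E'
from station import arm
import cv2,numpy as np
from scipy.spatial.transform import Rotation as Ro
def ray(info,px,z):
    K,R,t=(np.asarray(info[k]) for k in("K","R","t"))
    d=R.T@np.linalg.inv(K)@np.array([px[0],px[1],1.]); c=-R.T@t
    return c+d*(z-c[2])/d[2]
def proj(info,X):
    p=info["K"]@(info["R"]@np.asarray(X)+info["t"]); return p[:2]/p[2]
def blobs(im,lo,hi,amin):
    m=cv2.inRange(cv2.cvtColor(im,cv2.COLOR_RGB2HSV),np.array(lo),np.array(hi))
    cs,_=cv2.findContours(m,cv2.RETR_EXTERNAL,cv2.CHAIN_APPROX_NONE)
    return sorted([c for c in cs if cv2.contourArea(c)>=amin],key=cv2.contourArea,reverse=True)
def down(yaw): # tool y axis (closing line) at world angle yaw+90deg: tool x at yaw, z down
    return (Ro.from_euler("z",yaw)*Ro.from_euler("x",np.pi)).as_quat()
E
python3 - <<'E'
from h import *
im=cv2.cvtColor(cv2.imread("pics/top0.png"),cv2.COLOR_BGR2RGB);I=arm.camera_info("top")
for c in blobs(im,(105,100,60),(125,255,255),800):
    b=cv2.boxPoints(cv2.minAreaRect(c)); w=[ray(I,p,.022) for p in b]
    print("blue",cv2.minAreaRect(c)[0],np.mean(w,0).round(3),np.linalg.norm(w[0]-w[1]).round(3),np.linalg.norm(w[1]-w[2]).round(3))
for c in blobs(im,(3,150,120),(14,255,255),8):
    (u,v),s,_=cv2.minAreaRect(c);print("orange",u,v,s,ray(I,(u,v),.11).round(3))
print("dial",ray(I,(266,230),.132).round(3))
i=arm.camera_info("wrist");R=i["R"];c=-R.T@i["t"];print("cam",c,R.round(2).tolist(),i["K"])
E
```

```text
blue (490.4117736816406, 254.14706420898438) [ 0.545 -0.617  0.022] 0.196 0.207
blue (281.45281982421875, 143.91510009765625) [0.805 0.014 0.022] 0.197 0.201
blue (379.54168701171875, 249.1271209716797) [ 0.524 -0.304  0.022] 0.149 0.146
dial [0.529 0.009 0.132]
cam [ 0.28774609 -0.53081835  0.37409993] [[0.37, -0.93, -0.0], [-0.89, -0.36, 0.28], [-0.26, -0.1, -0.96]] [[341.73673575   0.         314.77162999]
 [  0.         341.73673575 199.62844971]
 [  0.           0.           1.        ]]
```

```bash
python3 - <<'E'
from h import *
arm.move_pose([.475,.03,.25],down(0.0))
I=arm.camera_info("wrist");im=arm.camera("wrist");cv2.imwrite("pics/w1.png",im[:,:,::-1])
import pickle;pickle.dump(I,open("w1.pkl","wb"))
print(arm.current_clock(),arm.current_ee_pos(),arm.current_joint_positions().round(2), proj(I,[.529,.009,.132]))
E
```

```text
2.4333 [0.47511656 0.02935538 0.24987712] [-0.01 -0.24  1.51 -0.    1.87  1.56] [342.08868133 123.44160282]
```

View pics/w1.png

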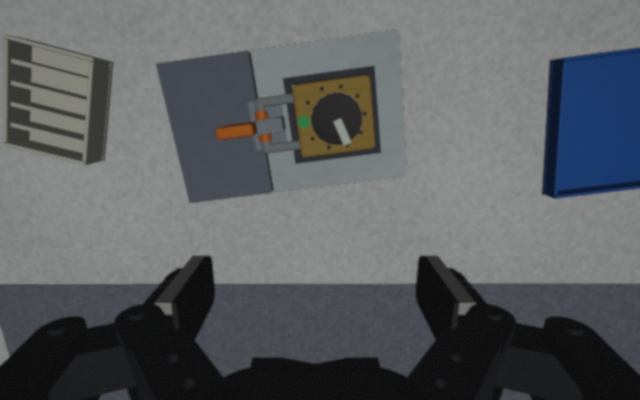

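The picture shows the lock body with the green dot at (304,122). The dial's centre is at (336,120), its white line ends near (346,143), and the orange tab is at (236,131). The line is about three notches anticlockwise of the dot. Now I'll measure the pose.

```bash
cat > meas.py <<'E'
from h import *
def measure(im,I):
    hsv=cv2.cvtColor(im,cv2.COLOR_RGB2HSV)
    und=lambda c,z:np.array([ray(I,p,z)[:2] for p in c.reshape(-1,2)],np.float32)
    b=blobs(im,(14,80,60),(32,255,255),300)[0]
    r=cv2.minAreaRect(und(b,.102)); body=np.array(r[0])
    g=blobs(im,(45,100,60),(80,255,255),8); g=min([und(c,.102).mean(0) for c in g],key=lambda p:np.linalg.norm(p-body))
    o=[und(c,.117).mean(0) for c in blobs(im,(3,160,80),(13,255,255),150)[:1]][0]
    lock=np.arctan2(*(g-body)[::-1])-np.pi/2
    ang=np.deg2rad(r[2]); ang+=np.round((lock-ang)/(np.pi/2))*np.pi/2  # rect yaw nearest
    u,v=proj(I,[*body,.132]); d=[]
    m=cv2.inRange(hsv,np.array((0,0,130)),np.array((179,90,255)))
    yy,xx=np.nonzero(m); P=np.array([ray(I,q,.132)[:2] for q in np.c_[xx,yy] if np.hypot(q[0]-u,q[1]-v)<70])
    P=P[np.linalg.norm(P-body,axis=1)<.0215]
    e=P.mean(0)-body
    dial=(np.arctan2(e[1],e[0])-(ang+np.pi/2)+np.pi)%(2*np.pi)-np.pi
    print("body",body.round(4),np.round(r[1],4),"yaw rect",round(ang,3),"green",round(lock,3),"tab",o.round(4),"tab yaw",(np.arctan2(*(o-body)[::-1])-np.pi/2).round(3),"|tab|",np.linalg.norm(o-body).round(3),"dial",dial.round(3),len(P),"notches",(dial/.6283).round(2))
    return body,ang,dial
E
python3 - <<'E'
from meas import *
import pickle
measure(cv2.imread("pics/w1.png")[:,:,::-1].copy(),pickle.load(open("w1.pkl","rb")))
E
```

```text
body [0.5324 0.0135] [0.0602 0.0642] yaw rect 0.128 green 0.132 tab [0.5224 0.0931] tab yaw 0.125 |tab| 0.08 dial 1.892 161 notches 3.01
```

The lock is at (0.5324, 0.0135) with yaw 0.128, and its 60×64 mm size agrees with the description. The tab lies 80 mm from the lock's centre, as expected. The dial is at +3 notches, so I'll grip it and turn it 1.885 rad clockwise.

```bash
python3 - <<'E'
from h import *
p=np.array([.5324,.0135]);yaw=.128;y0=yaw+np.pi/2+.94
arm.gripper_to(.62,40)
arm.move_pose([*p,.20],down(y0))
print(arm.servo_line([*p,.102],max_speed=.08,until_force=8),arm.current_ee_pos())
arm.gripper_to(0,40)
print("w",arm.current_grip_width(),arm.current_gripper_force(),arm.current_ft_force())
q=arm.current_joint_positions()
for k in range(1,5):
    arm.move_j([*q[:5],q[5]+1.885*k/4]); print(arm.current_torque().round(2),arm.current_ft_force().round(1))
arm.gripper_to(.62); arm.wait(.2)
arm.servo_line([*p,.20],max_speed=.15)
arm.move_pose([.475,.03,.25],down(0.1))
from meas import measure
I=arm.camera_info("wrist");im=arm.camera("wrist");cv2.imwrite("pics/w2.png",im[:,:,::-1])
print(arm.current_clock());measure(im,I)
E
```

```text
False [0.53280691 0.01348772 0.1028025 ]
w 0.4338520361157433 40.568856596946716 [-1.6267381  -0.57729092  3.55666227]
[ 0.06  0.13 -0.02] [-0.1  0.6  1.1]
[ 0.02  0.36 -0.03] [-1.8  0.7  1.2]
[0.13 0.33 0.03] [-2.3 -0.   2.4]
[ 0.3   0.19 -0.09] [-0.9  1.9  1.8]
10.9333
body [0.5328 0.0136] [0.0602 0.0641] yaw rect 0.12 green 0.132 tab [0.5231 0.0933] tab yaw 0.121 |tab| 0.08 dial 0.02 181 notches 0.03
```

View pics/w2.png

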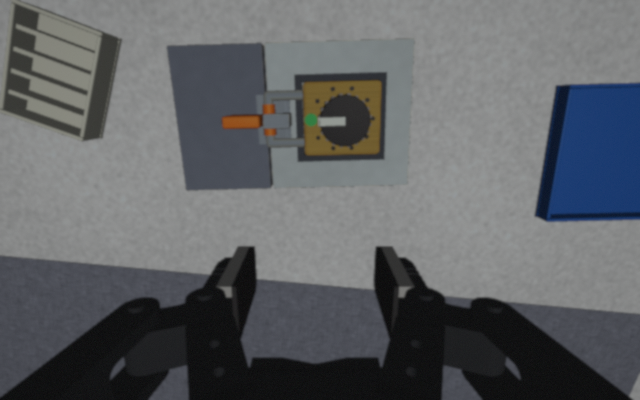

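The white line at (330,121) points at the green dot (311,120), and the dial reads 0.02 rad. Next I'll pull the tab.

```bash
python3 - <<'E'
from h import *
p=np.array([.5327,.0136]);yaw=.125;u=np.array([-np.sin(yaw),np.cos(yaw)])
t=p+.081*u;R=down(yaw+np.pi/2)
arm.gripper_to(.42)
arm.move_pose([*t,.18],R)
print(arm.servo_line([*t,.084],max_speed=.08,until_force=8),arm.current_ee_pos())
arm.gripper_to(0,40); print("w",arm.current_grip_width(),arm.current_gripper_force())
a=arm.current_ee_pos()
print(arm.servo_line([*(a[:2]+.031*u),a[2]],max_speed=.03,until_force=14))
b=arm.current_ee_pos();print("pulled",(b-a)[:2]@u,arm.current_ft_force())
arm.gripper_to(.42);arm.wait(.1)
arm.servo_line([*b[:2],.19],max_speed=.2)
arm.move_pose([.475,.03,.25],down(0.1))
from meas import measure
I=arm.camera_info("wrist");im=arm.camera("wrist");cv2.imwrite("pics/w3.png",im[:,:,::-1])
print(arm.current_clock());measure(im,I)
E
```

```text
False [0.52303824 0.09401692 0.08479888]
w 0.10978692949449387 42.83387839794159
True
pulled 0.0273644665860209 [0.28176364 0.37232192 2.46315713]
17.6667
body [0.5327 0.015 ] [0.0602 0.0642] yaw rect 0.13 green 0.133 tab [0.5195 0.1201] tab yaw 0.125 |tab| 0.106 dial 0.008 184 notches 0.01
```

View pics/w3.png

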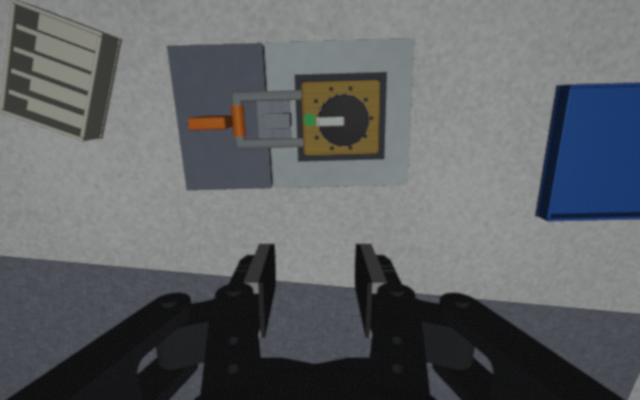

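The shackle is fully open: the tab at (208,123) is now 106 mm from the lock's centre, up from 80 mm, and the hook sits inside the U. I'll grip the dial with the fingers closing along the lock's y axis, so they resist tipping. Then I'll lift it a little and check before carrying it.

```bash
python3 - <<'E'
from h import *
p=np.array([.5327,.0148]);yaw=.127;u=np.array([-np.sin(yaw),np.cos(yaw)])
R=down(yaw)
arm.gripper_to(.6,90)
arm.move_pose([*p,.19],R)
print(arm.servo_line([*p,.102],max_speed=.08,until_force=8),arm.current_ee_pos())
arm.gripper_to(0,90); print("w",arm.current_grip_width(),arm.current_gripper_force(),arm.current_ft_force().round(1))
p2=p-.001*u
print(arm.servo_line([*p2,.122],max_speed=.03,until_force=25),arm.current_ft_force().round(1))
print(arm.servo_line([*p2,.215],max_speed=.06,until_force=25),arm.current_ft_force().round(1),arm.current_torque().round(2),arm.current_ee_pos(),arm.current_clock())
im=arm.camera("wrist");cv2.imwrite("pics/w4.png",im[:,:,::-1])
E
```

```text
False [0.53312348 0.01479467 0.10278332]
w 0.4175085996631886 90.5233097076416 [-0.7 -0.4  4.6]
False [-0.3 -1.4 -3.7]
False [ 0.1  0.7 -3.4] [-0.1   0.02 -0.03] [0.53266133 0.0138203  0.21448904] 22.45
```

View pics/w4.png

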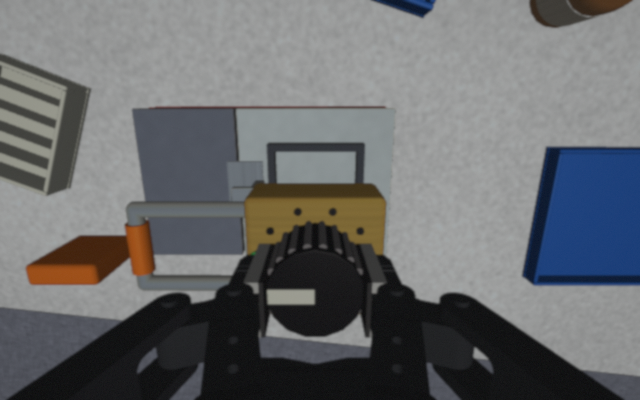

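The lock is held level at (315,235) with the shackle out to the left, and the pocket below is empty. Now I'll carry it to the tray.

```bash
python3 - <<'E'
from h import *
R=down(.127)
arm.servo_line([.525,-.304,.215],max_speed=.1)
arm.wait(.5)
print(arm.current_ft_force().round(1),arm.current_torque().round(2),arm.current_ee_pos(),arm.current_clock())
for n in("scene","top","wrist"): 
    globals()[n]=arm.camera(n)
cv2.imwrite("pics/end.png",np.vstack([np.hstack([scene[80:360,200:520],top[100:380,150:470]]),wrist[100:400]])[:,:,::-1])
E
```

```text
[-0.4  0.6 -3.7] [-0.06  0.05 -0.03] [ 0.52500812 -0.30397486  0.21497294] 26.325
```

View pics/end.png

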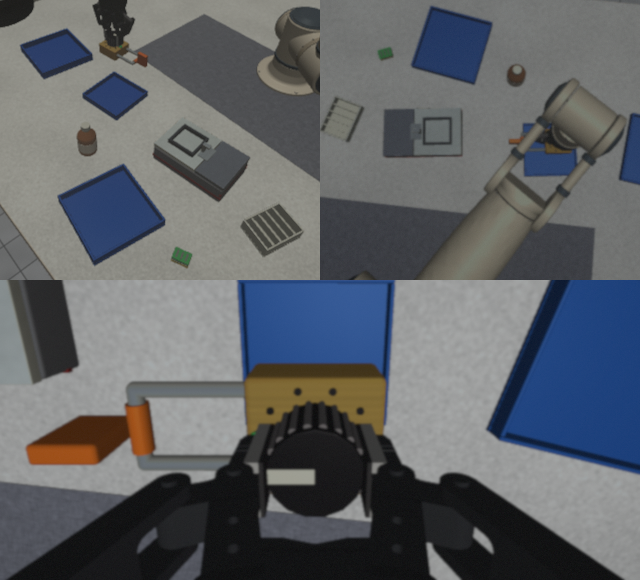

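The lock is held over the tray and centred left to right in the wrist view (316 against tray edges 238 and 395). The bystanders have not moved. I'll cross-check the tray's centre with the scene camera and hand the job in if it agrees.

```bash
python3 - <<'E'
from h import *
im=cv2.imread("pics/scene0.png")[:,:,::-1].copy();I=arm.camera_info("scene")
best=9
for c in blobs(im,(105,100,40),(125,255,255),800):
    w=np.array([ray(I,p,.015)[:2] for p in c.reshape(-1,2)],np.float32);r=cv2.minAreaRect(w);print(np.round(r[0],3),np.round(r[1],3))
    best=min(best,np.hypot(r[0][0]-.525,r[0][1]+.304))
print(best,arm.current_grip_width())
if best<.012: arm.sign_off();print("signed off")
E
```

```text
[0.799 0.01 ] [0.205 0.198]
[ 0.536 -0.629] [0.196 0.197]
[ 0.52  -0.308] [0.151 0.148]
0.006355999561294354 0.41715717048719647
the job is handed in; nothing more can be done
signed off
```

The job is handed in: the dial is at the green dot, the shackle is fully open, and the gripper is holding the lock level about 18 cm above the bench, within about 6 mm of the middle of the smallest blue tray, with the rack, bottle and cassettes where they stood.

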